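# Show the round rubber stamp to the webcam

### The arm

A 7-joint arm with a two-finger parallel gripper is mounted at the origin on the work surface. World frame = base frame: x ahead of the robot, y to its left, z up, the work surface at z = 0. Lengths are in m, angles in rad, forces in N, time in s.
With the tool pointing down it reaches from about 0.4 to 0.85 m from the base axis. Payload 10.4 kg.
Tool frame: the origin (TCP) lies at the very end of the fingers, on their centre line; the grasp point (between the pads) lies 19 mm behind it (grasp_offset is the z of the grasp point in the tool frame, in m); z points along the fingers, y is the line along which they close (so a half turn about z gives the same grasp; the last joint's range is limited). The gripper opens to 85 mm and grips with 20 to 120 N. Pads are 22 mm wide; open, the fingers measure 114 mm over their backs; the gripper's body (76 mm by 85 mm) begins 54 mm behind the grasp point. The pads swing forward as they close: fully open they stand 13 mm farther back than shut.
Start: joints at [1.238, 0.332, -0.065, 1.46, 0.022, 1.35, -0.088], TCP at [0.191, -0.595, 0.231] pointing down, gripper open.
Joint ranges: [-2.6, 2.6], [-0.5, 2.12], [-1.47, 1.34], [0.16, 2.42], [-1.27, 4.41], [0.06, 2.06], [-2.6, 2.6]. Speed limits (rad/s): [2.22, 2.22, 2.79, 2.79, 3.14, 3.14, 3.14].

### API

Orientations are given as a rotation vector (axis times angle).
In Python, from cell import get_obs, read_camera, calibration, sign_off, grasp_offset gives the robot as it stands.
- The arm moves only by the shell command python3 -m handwheel 'ROWS' [FORCE]. ROWS is JSON, a list of rows, each a list of 5 numbers: the shift along the tool's x, y, z in mm, then the turn about the tool's z in rad, then the opening, from 0 (shut) to 1 (fully open). In form: [[dx, dy, dz, roll, claw], ...]. A call has exactly 10 rows; each row shifts and turns the commanded pose from where the row before left it, along the tool's axes as they then stand; what a row does not reach is not made up. A row lasts 1/12 s, in which the tool goes at most 41.7 mm and 7.16 degrees, less where a joint would pass 70% of its speed; a pose out of reach is approached as far as the arm can. A call is refused whole if a number of a shift passes 41.7 or a number of a turn 0.125, either way. A call with a gripper value outside its range is refused whole. The fingers move at their own pace and stop on an object; FORCE is the grip in N (left out, the last holds). Time passes only in rows, so rows that do not move let the fingers close, or fill a call up. It gives the time, the measured TCP pose, the force, the opening and the grip force at its end, in the units of the state.
- get_obs(): the state, without advancing time (a new reading comes with each control period).
- read_camera(name): name is "scene" or "top"; returns the picture (420x560x3 uint8, blue, green, red); there is no depth.
- calibration(name): a dict with "mtx" (3x3 intrinsics, pixels), "k1" (the pictures are not rectified: a ray, as slopes to the right and down, at radius r is drawn at 1 + k1 r^2 times it, then the intrinsics apply), "R" (3x3) and "t" (3): a world point X has camera coordinates R X + t. Camera axes: x right, y down, z forward; pixel columns grow to the right and rows downward; lengths in m; the calibration is good to about 2 mm. A picture is of the moment at which its call begins. calibration takes no time and is no camera call.
- sign_off(): hands the job in; it is judged then, once.
The state is a dict: "time": time; "q": joint angles; "joint_vel": joint speeds; "joint_torque": joint torques, N m; "tool_pos": TCP position; "tcp_rot": TCP orientation; "force": force on the tool from outside, world axes, zero at the start; "ft_torque": the same for the moment, N m; "finger_gap": opening from 0.0 (shut) to 1.0 (fully open); "grasp_force": force on a finger pad.
Only numpy, scipy, OpenCV 4.12 (cv2) and the standard library are available. Lean on these libraries where they do the work, as an engineer would, in place of code of your own. Each camera call takes 0.05 s, during which the arm holds its last target. There are 200 camera calls.

### The job

A colleague on the video call wants to check the rubber face of the round stamp: draw that stamp out of the open end of its slot in the stamp rack and hold it up to the desk webcam, its rubber face centred in front of the lens, squarely facing it, about 12 cm away. Do not bump the webcam, and leave the other two stamps hanging in the rack and the ink bottle and the ink pad tin where they are. Finish while still holding the stamp there, still, in the gripper.

Things in the scene. Friction and masses are not known exactly. Their poses are not given: they have to be found in the camera images.
- stamp_round: The stamp to show: the only one with a round foot, 54 mm in diameter. Upright: z is its axis, from the face up to the handle. Origin at the centre of the underside of the rubber face. Up from there: foot to 20 mm, brass neck (10 mm thick) to 46 mm, straight round wooden knob (32 mm in diameter) to 88 mm; about 0.1 kg. Hangs in one of the three rack slots, its knob resting on the two tines.
- stamp_bar: Bystander: a stamp with a long narrow foot, 22 x 62 mm. Upright: z is its axis, from the face up to the handle. Origin at the centre of the underside of the rubber face. Up from there: foot to 20 mm, brass neck (10 mm thick) to 46 mm, straight round wooden knob (32 mm in diameter) to 88 mm; about 0.1 kg. Hangs in another slot of the rack.
- stamp_square: Bystander: a stamp with a square foot, 42 x 42 mm. Upright: z is its axis, from the face up to the handle. Origin at the centre of the underside of the rubber face. Up from there: foot to 20 mm, brass neck (10 mm thick) to 46 mm, straight round wooden knob (32 mm in diameter) to 88 mm; about 0.1 kg. Hangs in another slot of the rack.
- rack: Steel stamp rack fixed to the desk: a comb of three slots. Origin on the desk under the middle slot; slots at y -80, 0, +80 mm, running along its x: open at -x (robot's side), closed at +x by a rail (x +30 to +50, y -150 to +150 mm) on two end legs. Stamps hang 0 to 12 mm to +x of the origin. Knob and foot cannot pass up or down through a slot: a stamp leaves only along it to -x.
- rack_mouth (a point): Open end of the rack's middle slot, at the level of the tines' top, 95 mm above the desk, 41 mm to -x of the rack's origin; rack's axes. Each slot is a 13 mm gap between two tines 13 mm wide, 6 mm thick. A lip 4 mm high on each tine's end: raise a stamp 5 to 18 mm (the foot stops it at 20) to draw it over, then lift freely once its foot is past the tine ends.
- cam: Webcam stand fixed to the desk: black round base 100 mm in diameter, a yoke with two uprights (y -65 to -57 and +57 to +65 mm, 83 mm high) carrying the head. Origin on the desk at the centre of the base; the head leans toward the stand's -x.
- cam_head (a joint): Lean of the webcam's head, rad: 0 looks straight up, positive leans its view toward the stand's -x (toward the robot's side). The hinge axis lies 75 mm above the stand's origin. Stiff; it is not to be moved.
- cam_lens (a point): Centre of the lens' front, in the middle of the webcam's head (a black disc 100 mm in diameter with a white light ring), 11 mm from the hinge axis along the view. Its z axis is the viewing direction, out of the lens.
- view_point (a point): Point in the air 120 mm straight out from the lens along the viewing direction; same axes as the lens. The centre of the stamp's rubber face (the stamp's origin) belongs here, with the stamp's z axis along this z axis, so that the face looks into the lens. Any turn of the stamp about its own axis is right.
- ink_tin: Bystander: flat closed ink pad tin, 72 x 112 mm, 20 mm high, lying on the desk. Origin under its centre.
- ink_bottle: Bystander: small closed ink bottle, 32 mm in diameter, 58 mm high, standing between rack and webcam. Origin under its centre.
Not all that is in view belongs to the job. What is meant by the cam is not red, and is the larger of those in its own colour. Leave any pink look-alike of the stamp_round alone.

How it is judged:
By the outcome, as a careful person would: the job done as asked, in the order asked, and still so for the second after the job is handed in, while the arm keeps its last pose, push and grip.
It also fails if it takes over 43 s, if anything falls off the work surface, if the arm or the gripper's body presses on something with over 40 N, if the wrist force passes 120 N, or if a joint passes its speed limit or range.

## Working session

There is one attempt and no reset: what is moved stays moved. The work goes in short steps, Python scripts to look and compute and a shell command to move; the robot and the scene stay as the last step left them, time stands still between calls to the robot, and variables do not carry over. Pictures are saved under pics/ and viewed, at most 10 in all, crops included, and the job is handed in when it is done.

```bash
ls; mkdir -p pics; python3 - <<'E'
from cell import *
import cv2
for n in("scene","top"):
    cv2.imwrite(f"pics/{n}0.png",read_camera(n)); c=calibration(n); print(n,c)
print(get_obs(),grasp_offset)
E
```

```text
pics
scene {'mtx': array([[410.73703083,   0.        , 279.11930059],
       [  0.        , 410.73703083, 205.52580895],
       [  0.        ,   0.        ,   1.        ]]), 'k1': -0.010372636531432309, 'R': array([[ 6.87926916e-02,  9.97630972e-01, -9.29620292e-05],
       [ 7.85434503e-01, -5.42179144e-02, -6.16565536e-01],
       [-6.15109915e-01,  4.23421871e-02, -7.87303583e-01]]), 't': array([-0.0307635 , -0.35609731,  1.31768614])}
top {'mtx': array([[532.71739166,   0.        , 277.29058893],
       [  0.        , 532.71739166, 212.09726444],
       [  0.        ,   0.        ,   1.        ]]), 'k1': -0.0989641459795747, 'R': array([[ 0.00519192, -0.9999345 , -0.01019988],
       [-0.99605935, -0.00426817, -0.08858646],
       [ 0.08853712,  0.01061962, -0.99601627]]), 't': array([-0.01233314,  0.57609854,  1.43974676])}
{'time': 0.1, 'q': array([ 1.23840005,  0.33279826, -0.06464833,  1.46086659,  0.02161555,
        1.34992274, -0.08851858]), 'joint_vel': array([ 0.00170053, -0.00173525, -0.00082521, -0.00264039, -0.0003032 ,
       -0.00058937, -0.00046819]), 'joint_torque': array([ 9.99914664e-04, -6.26745629e+01,  4.89059254e-02, -3.92425132e+01,
        1.63133506e-02,  7.05169165e-03,  9.04684072e-06]), 'tool_pos': array([ 0.19039645, -0.59492953,  0.23059746]), 'tcp_rot': array([-3.10273849e+00, -4.84418598e-01,  4.57317551e-04]), 'force': array([ 0.16650817,  0.15462053, -0.212405  ]), 'ft_torque': array([-0.03814922,  0.04792156,  0.03246287]), 'grasp_force': 0.0, 'finger_gap': 0.9993748491110708} -0.0187
```

View pics/scene0.png

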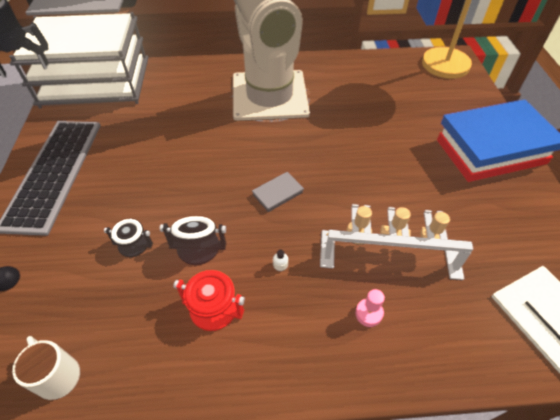

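View pics/top0.png

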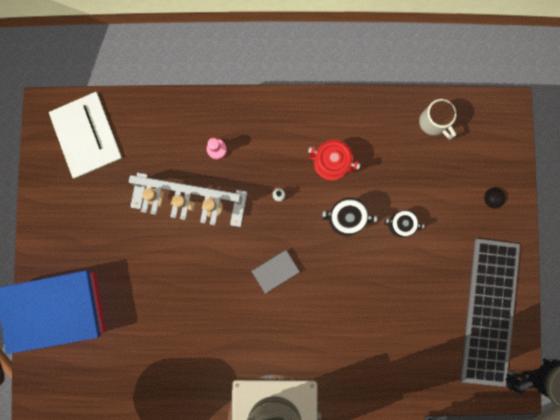

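The scene view is from the far side, with the robot at the top. It shows three webcam-like heads: small black (128,235), large black (195,238) and red (210,298). It also shows the rack with three stamps, knobs at (363,215), (402,217) and (440,222), and a pink look-alike at (370,308). In the top view the large black webcam is at (350,217), the rack knobs are at (149,195), (178,201) and (209,205), the bottle at (279,195) and the tin at (276,271). I'll crop the rack and webcam next.

```bash
python3 - <<'E'
import cv2,numpy as np
s=cv2.imread("pics/scene0.png");t=cv2.imread("pics/top0.png")
def c(i,x,y,w,h): return cv2.resize(i[y:y+h,x:x+w],(w*800//w,int(h*800/w)),interpolation=cv2.INTER_CUBIC)
a=c(s,315,195,160,56+34);b=c(t,125,165,160,70)
o=np.vstack([a,b]); o=cv2.resize(o,(int(o.shape[1]*.74),int(o.shape[0]*.74)));print(o.shape)
cv2.imwrite("pics/rack.png",np.clip(o.astype(float)*1.5,0,255).astype(np.uint8))
a=c(s,160,205,70,65);b=c(t,315,190,70,55)
a=cv2.resize(a,(400,371));b=cv2.resize(b,(400,314))
a=cv2.copyMakeBorder(a,0,0,0,0,0);b=cv2.copyMakeBorder(b,0,57,0,0,0)
cv2.imwrite("pics/cam.png",np.hstack([a,b]))
E
```

```text
(592, 592, 3)
```

View pics/rack.png

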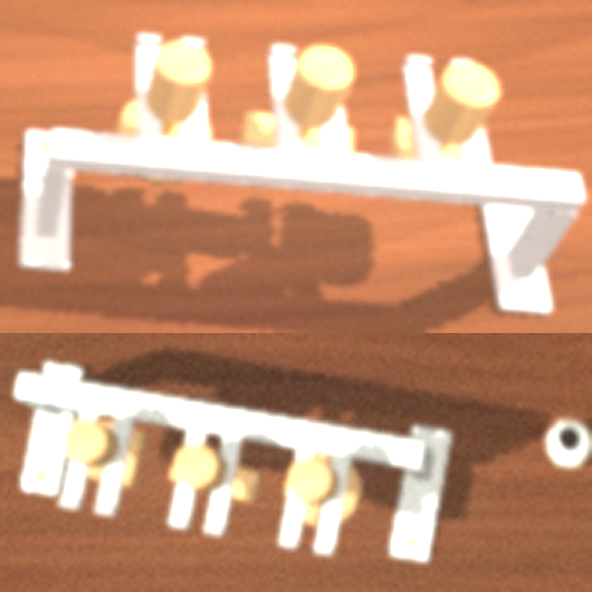

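View pics/cam.png

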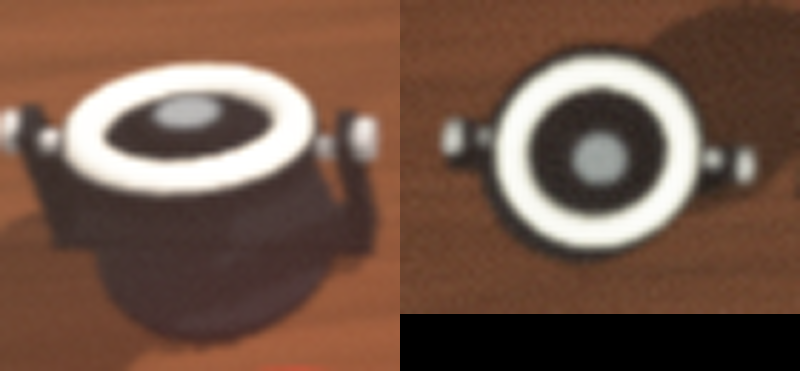

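The top view suggests that the stamp at (209,205), scene (363,215), has a round foot. The bar and square stamps look like the ones at (149,195) and (178,201). I'll check that in one close crop and measure in the same script.

```bash
cat > h.py <<'E'
import numpy as np,cv2
from scipy.spatial.transform import Rotation as Ro
from cell import *
C={n:calibration(n) for n in("scene","top")}
def ray(n,p):
    c=C[n];K=c["mtx"];d=np.array([(p[0]-K[0,2])/K[0,0],(p[1]-K[1,2])/K[1,1]]);u=d.copy()
    for _ in range(20):u=d/(1+c["k1"]*(u@u))
    v=c["R"].T@np.r_[u,1];return -c["R"].T@c["t"],v/np.linalg.norm(v)
def plane(n,p,z):
    o,v=ray(n,p);return o+v*(z-o[2])/v[2]
def tri(ps,pt):
    A=np.zeros((3,3));b=np.zeros(3)
    for n,p in(("scene",ps),("top",pt)):
        o,v=ray(n,p);P=np.eye(3)-np.outer(v,v);A+=P;b+=P@o
    return np.linalg.solve(A,b)
def proj(n,X):
    c=C[n];q=c["R"]@X+c["t"];u=q[:2]/q[2];u=u*(1+c["k1"]*(u@u));return c["mtx"][:2,:2]@u+c["mtx"][:2,2]
E
python3 - <<'E'
from h import *
s=cv2.imread("pics/scene0.png");t=cv2.imread("pics/top0.png")
x,y,w,h=130,175,125,60
o=cv2.resize(t[y:y+h,x:x+w],None,fx=6.4,fy=6.4,interpolation=cv2.INTER_CUBIC);cv2.imwrite("pics/rack2.png",o)
hs=[cv2.cvtColor(i,cv2.COLOR_BGR2HSV) for i in(s,t)]
# knob/white blobs
for n,i,hv in(("scene",s,hs[0]),("top",t,hs[1])):
    for nm,lo,hi in(("wood",(8,60,150),(28,190,255)),("white",(0,0,165),(180,50,255))):
        m=cv2.inRange(hv,lo,hi);k,l,st,ce=cv2.connectedComponentsWithStats(m)
        for j in range(1,k):
            if 20<st[j,4]<1500 and 100<ce[j,1]<290 and 100<ce[j,0]<480:print(n,nm,st[j],ce[j].round(1))
E
```

```text
scene wood [140  97  58  10 251] [163.3 100.5]
scene wood [140 105  17   3  29] [149.3 105.8]
scene wood [114 108  39   5  92] [129.5 110.7]
scene wood [417 119  24   8 105] [430.8 121.9]
scene wood [222 127 102  10 649] [269.7 131.2]
scene wood [425 129  20   8  52] [433.7 133.5]
scene wood [371 139  62   5 138] [403.3 140.6]
scene wood [228 142  59   6 190] [254.8 144.3]
scene wood [395 144  22   4  44] [405.8 145.2]
scene wood [175 149  56   4 102] [200.7 150.4]
scene wood [238 163  77   6 209] [276.1 165.5]
scene wood [248 171  73  16 222] [283.5 174.5]
scene wood [397 171  28   4  71] [412.3 173.1]
scene wood [205 179  54   7 151] [231.3 182.8]
scene wood [374 185  55   7 218] [402.1 187.9]
scene wood [  53  203  166   33 1081] [123.6 218.7]
scene wood [204 208  36   5  72] [221.7 210.5]
scene wood [141 215  74  22 298] [164.4 223.5]
scene wood [223 217  43  16 179] [245.2 220.8]
scene wood [153 239  12   9  54] [158.  241.9]
scene wood [228 240  27   3  41] [239.4 240.7]
scene wood [283 240  35   5  88] [300.2 242.1]
scene wood [341 243  17   4  27] [348.2 244.4]
scene wood [36
[... 829 characters left out ...]
  200.6]
top wood [202 197  13  22 160] [208.4 205.6]
top wood [188 202   6   8  37] [190.1 205.6]
top wood [217 207   5   9  25] [218.8 210.5]
top white [420 100  36  39 406] [434.  123.6]
top white [ 129  173  111   36 1039] [171.5 189.4]
top white [273 189  11  12  66] [277.4 195.7]
top white [141 199   8  13  59] [144.5 205.5]
top white [151 200   8  14  72] [154.2 206.4]
top white [332 200  35  33 486] [349.2 216. ]
top white [171 206   6  12  54] [173.5 211.2]
top white [180 206   8  13  65] [183.4 212.2]
top white [201 208   6  15  67] [203.4 215.4]
top white [210 208   8  17  79] [213.4 216.7]
top white [231 208  12  19 144] [236.6 217.9]
top white [393 211  25  25 261] [405.  223.1]
```

View pics/rack2.png

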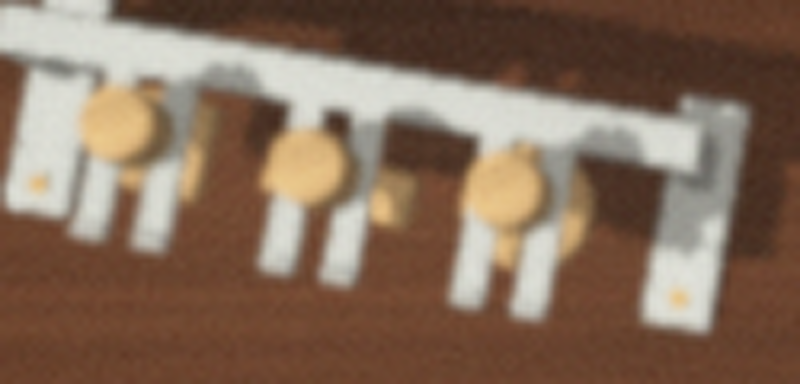

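The crop confirms it. The right-hand stamp in the top view has a curved (round) foot, at pixel (209,205). The middle one is the bar foot and the left one is square. Next I'll measure the knob, slot direction, webcam ring and the other obstacles.

```bash
cat > meas.py <<'E'
from h import *
from scipy.optimize import least_squares
s=cv2.imread("pics/scene0.png");t=cv2.imread("pics/top0.png")
k=lambda X,Y:(130+X/6.4-.42,175+Y/6.4-.42)
for nm,p in(("square",(120,125)),("bar",(308,166)),("round",(505,188))):print(nm,plane("top",k(*p),.137).round(4))
E=[plane("top",k(*p),.099) for p in((90,238),(150,249),(276,271),(337,283),(467,306),(530,318))]
M=[(E[2*i]+E[2*i+1])/2 for i in range(3)];print("slot mouths",np.round(M,4))
B=[plane("top",k(*p),.095) for p in((500,146),(565,158))];print("root",np.round(B,4))
a=M[0]-M[2];print("rack yaw from mouths",np.arctan2(-a[0],a[1]))
e=[plane("top",k(*p),.1) for p in((0,15),(700,128))];a=e[0]-e[1];print("rail yaw",np.arctan2(-a[0],a[1]))
print("round tri",tri((363.8,211.5),k(505,188)))
# webcam ring
def cont(img,x,y,w,h):
    g=cv2.resize(img[y:y+h,x:x+w].min(2),None,fx=8,fy=8,interpolation=cv2.INTER_CUBIC)
    m=(g>130).astype(np.uint8);cs,hi=cv2.findContours(m,cv2.RETR_CCOMP,cv2.CHAIN_APPROX_NONE)
    i=max(range(len(cs)),key=lambda i:cv2.contourArea(cs[i]))
    j=max((j for j in range(len(cs)) if hi[0][j][3]==i),key=lambda j:cv2.contourArea(cs[j]))
    return [((cs[q][::8,0]+.5)/8-.5+[x,y]) for q in(i,j)]
P={"scene":cont(s,160,208,65,40),"top":cont(t,325,193,50,50)}
for n in P:
    for c in P[n]:print(n,len(c),cv2.fitEllipse(c.astype(np.float32)))
R={(n,i):[ray(n,p) for p in P[n][i]] for n in P for i in(0,1)}
def f(v,views):
    n=Ro.from_euler("zy",[v[0],-v[1]]).apply([0,0,1]);c=v[2:5];o=[]
    for (nm,i),rs in R.items():
        if nm not in views:continue
        for O,d in rs:
            X=O+d*((c-O)@n)/(d@n);o.append(np.linalg.norm(X-c)-v[5+i])
    return np.array(o)*1e3
for vs in(("scene","top"),("top",),("scene",)):
    x0=[0,.3,*tri((193,225),(349.7,217)),.045,.03]
    r=least_squares(f,x0,args=(vs,),loss="soft_l1",x_scale=[.1,.1,.01,.01,.01,.01,.01]) if len(vs)==2 else least_squares(lambda u:f(np.r_[u[0],u[1],b[2:5],u[2:]],vs),[*b[:2],*b[5:]],loss="soft_l1")
    if len(vs)==2:b=r.x
    print(vs,r.x.round(4),np.sqrt(np.mean(r.fun**2)))
T=lambda X,Y:(315+(X-400)/5.714-.4,190+Y/5.714-.4)
S=lambda X,Y:(160+X/5.714-.4,205+Y/5.714-.4)
q=[plane("top",T(*p),.075) for p in((455,138),(743,166))];a=q[0]-q[1];print("hinge ends",np.round(q,4),"mid",(q[0]+q[1])/2,"yaw",np.arctan2(-a[0],a[1]))
print("lens",tri(S(188,112),T(600,158)))
print("bottle",plane("top",(279,195),.05),"tin",plane("top",(276,271),.02))
n=Ro.from_euler("zy",[b[0],-b[1]]).apply([0,0,1]);print("n",n,"view",b[2:5]+.12*n)
E
python3 meas.py
```

```text
square [0.6112 0.3209 0.137 ]
bar [0.5949 0.2442 0.137 ]
round [0.5863 0.1649 0.137 ]
slot mouths [[0.5668 0.3293 0.099 ]
 [0.5533 0.2515 0.099 ]
 [0.5393 0.1721 0.099 ]]
root [[0.6081 0.1732 0.095 ]
 [0.6032 0.1462 0.095 ]]
rack yaw from mouths -0.17266478373960825
rail yaw -0.15762841992938473
round tri [0.58680218 0.16637889 0.13511681]
scene 108 ((192.11705017089844, 227.00062561035156), (22.496992111206055, 46.15788269042969), 84.86397552490234)
scene 71 ((192.596923828125, 227.05661010742188), (10.80416488647461, 28.90239143371582), 83.49714660644531)
top 99 ((349.08026123046875, 216.1459197998047), (33.36859893798828, 35.81011199951172), 82.58747863769531)
top 67 ((349.0423278808594, 216.20413208007812), (22.15205955505371, 24.433252334594727), 77.12564849853516)
('scene', 'top') [-0.4877  0.4005  0.5609 -0.1998  0.0802  0.0474  0.0303] 5.120211461954169
('top',) [-0.4895  0.4486  0.0474  0.0319] 0.48809698019538017
('scene',) [0.1571 0.4153 0.049  0.0263] 5.74244885123969
hinge ends [[ 0.5679 -0.1348  0.075 ]
 [ 0.5554 -0.269   0.075 ]] mid [ 0.56162159 -0.20190188  0.075     ] yaw -0.09295416597791951
lens [ 0.55791984 -0.19953864  0.08418013]
bottle [ 0.62054821 -0.01425865  0.05      ] tin [ 0.41475192 -0.00685141  0.02      ]
n [-3.89833830e-01 -1.38777878e-17  9.20885218e-01] view [ 0.51407178 -0.19984621  0.19068558]
```

```bash
python3 - <<'E'
src=open('meas.py').read().split("R={(n,i)")[0]
import io,contextlib
with contextlib.redirect_stdout(io.StringIO()):exec(src)
R={}
for n in P:
    a,b=[cv2.fitEllipse(c.astype(np.float32)) for c in P[n]]
    ce=(np.array(a[0])+b[0])/2;ax=(np.array(a[1])+b[1])/4;th=np.deg2rad(a[2])
    w=np.linspace(0,2*np.pi,48,endpoint=False)
    R[n]=[ray(n,ce+np.array([[np.cos(th),-np.sin(th)],[np.sin(th),np.cos(th)]])@(ax*[np.cos(u),np.sin(u)])) for u in w]
def f(v,vs,yaw=None):
    n=Ro.from_euler("ZY",[v[0] if yaw is None else yaw,-v[1]]).apply([0,0,1]);c=v[2:5];o=[]
    for nm in vs:
        for O,d in R[nm]:
            X=O+d*((c-O)@n)/(d@n);o.append(np.linalg.norm(X-c)-v[5])
    return np.array(o)*1e3
x0=[-.1,.3,.561,-.2,.083,.039]
for vs,y in((("scene","top"),None),(("scene","top"),-.093)):
    r=least_squares(f,x0,args=(vs,y),x_scale=[.1,.1,.01,.01,.01,.01]);b=r.x
    print(b.round(4),[np.sqrt(np.mean(f(b,(q,),y)**2)).round(2) for q in vs])
for q in vs:
    for y in (None,-.093):
        r=least_squares(lambda u:f(np.r_[u[0],u[1],b[2:4],.085,u[2]],(q,),y),[-.1,.35,.04]);print(q,y,r.x,np.sqrt(np.mean(r.fun**2)))
E
```

```text
[-0.1039  0.4743  0.5609 -0.1995  0.079   0.0399] [np.float64(0.64), np.float64(0.63)]
[-0.1     0.4738  0.5609 -0.1995  0.079   0.0399] [np.float64(0.65), np.float64(0.63)]
scene None [-0.18929826  0.41119738  0.03779287] 5.275097217721746
scene -0.093 [-0.1         0.40766868  0.03801662] 5.350358864639957
top None [-0.13965919  0.45957902  0.03945363] 0.29691948224325004
top -0.093 [-0.1         0.45870462  0.03949722] 0.31967943295492285
```

The lens comes out near (0.557, -0.200, 0.0845), with lean about 0.47 and yaw about -0.10. The viewpoint is therefore near (0.503, -0.194, 0.1915).

The tool can only shift and roll, so the stamp has to be tilted about 27° inside the grip. My plan has four steps:
1. Grip the knob with the pads across the slot.
2. Draw the stamp out.
3. Press the far edge of its foot down on its own empty tine ends, so the handle leans to -x.
4. Tighten the grip and carry it to the webcam.

```bash
cat > go.py <<'E'
import sys
from h import *
o=get_obs();r=Ro.from_rotvec(o["tcp_rot"]);M=r.as_matrix()
yaw=np.arctan2(-M[0,1],M[1,1]);yaw=(yaw+np.pi/2)%np.pi-np.pi/2
print("t",round(o["time"],2),"tcp",o["tool_pos"].round(4),"yline yaw",yaw.round(4),"down",M[:,2].round(3),"F",o["force"].round(1),"T",o["ft_torque"].round(2),"gap",round(o["finger_gap"],3),"gf",round(o["grasp_force"],1),"q7",o["q"][6].round(2))
if len(sys.argv)>3:
    d=np.array([float(v) for v in sys.argv[1:4]])-o["tool_pos"];print("tool shift mm",(M.T@d*1e3).round(1))
if len(sys.argv)>4: print("roll",-(float(sys.argv[4])-yaw))
E
python3 -m handwheel '[[0,0,-10,0.119,1],[0,0,-10,0.119,1],[0,0,-10,0.119,1],[0,0,-10,0.119,1],[0,0,-10,0,1],[0,0,-10,0,1],[0,0,0,0,1],[0,0,0,0,1],[0,0,0,0,0.75],[0,0,0,0,0.75]]' 40
python3 go.py .5865 .1645 .25 -.165
```

```text
time: 0.93
tool_pos: [0.1904, -0.595, 0.2905]
tcp_rot: [-3.13, 0.259, 0.001]
force: [-0.0, 0.3, -0.0]
finger_gap: 0.756
grasp_force: 0.0
t 0.93 tcp [ 0.1904 -0.595   0.2905] yline yaw -0.1651 down [-0.     0.001 -1.   ] F [-0.   0.3 -0. ] T [-0.05 -0.02  0.02] gap 0.756 gf 0.0 q7 -0.55
tool shift mm [ 265.9 -814.2   41.2]
roll -6.144425281376376e-05
```

```bash
python3 -m handwheel '[[8.9,-27.1,0,0,0.75],[8.9,-27.1,0,0,0.75],[8.9,-27.1,0,0,0.75],[8.9,-27.1,0,0,0.75],[8.9,-27.1,0,0,0.75],[8.9,-27.1,0,0,0.75],[8.9,-27.1,0,0,0.75],[8.9,-27.1,0,0,0.75],[8.9,-27.1,0,0,0.75],[8.9,-27.1,0,0,0.75]]' >/dev/null
python3 -m handwheel '[[8.9,-27.1,0,0,0.75],[8.9,-27.1,0,0,0.75],[8.9,-27.1,0,0,0.75],[8.9,-27.1,0,0,0.75],[8.9,-27.1,0,0,0.75],[8.9,-27.1,0,0,0.75],[8.9,-27.1,0,0,0.75],[8.9,-27.1,0,0,0.75],[8.9,-27.1,0,0,0.75],[8.9,-27.1,0,0,0.75]]' >/dev/null
python3 -m handwheel '[[8.9,-27.1,0,0,0.75],[8.9,-27.1,0,0,0.75],[8.9,-27.1,0,0,0.75],[8.9,-27.1,0,0,0.75],[8.9,-27.1,0,0,0.75],[8.9,-27.1,0,0,0.75],[8.9,-27.1,0,0,0.75],[8.9,-27.1,0,0,0.75],[8.9,-27.1,0,0,0.75],[0,0,0,0,0.75]]' >/dev/null
python3 go.py .5865 .1645 .18 -.165
```

```text
t 3.43 tcp [0.5752 0.1426 0.2901] yline yaw -0.1596 down [-0.002  0.003 -1.   ] F [-0.5  1.  -0.4] T [ 0.06 -0.01 -0.  ] gap 0.747 gf 0.0 q7 -2.2
tool shift mm [  7.9 -23.1 110.1]
roll 0.005352983678021922
```

```bash
python3 -m handwheel '[[4,-11.5,15,0.005,0.75],[4,-11.5,15,0,0.75],[0,0,20,0,0.75],[0,0,20,0,0.75],[0,0,20,0,0.75],[0,0,20,0,0.75],[0,0,0,0,0.75],[0,0,0,0,0.75],[0,0,0,0,0.75],[0,0,0,0,0.75]]' >/dev/null
python3 go.py .5865 .1645 .104 -.165
python3 - <<'E'
from h import *
t=read_camera("top");s=read_camera("scene")
a=cv2.resize(t[165:245,150:255],None,fx=5,fy=5,interpolation=cv2.INTER_CUBIC);b=cv2.resize(s[180:260,310:415],None,fx=2.5,fy=5*.5,interpolation=cv2.INTER_CUBIC)
b=cv2.copyMakeBorder(b,0,a.shape[0]-b.shape[0],0,0,0);cv2.imwrite("pics/pre.png",np.hstack([a,b]))
E
```

```text
t 4.27 tcp [0.5875 0.1587 0.1828] yline yaw -0.1712 down [ 0.002  0.    -1.   ] F [1.1 0.2 0.8] T [0.03 0.02 0.07] gap 0.751 gf 0.0 q7 -2.28
tool shift mm [-2.1 -5.5 78.8]
roll -0.006161100345522669
```

View pics/pre.png

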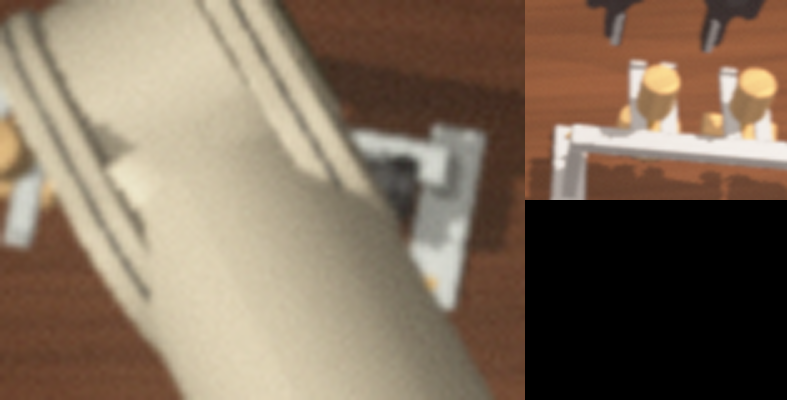

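The scene crop shows the two fingers straddling the round stamp's knob from behind, and the arm hides the top view. I'll correct the offset and descend.

```bash
python3 -m handwheel '[[-2,-5.5,0,-0.006,0.75],[0,0,0,0,0.75],[0,0,0,0,0.75],[0,0,13,0,0.75],[0,0,13,0,0.75],[0,0,13,0,0.75],[0,0,13,0,0.75],[0,0,13,0,0.75],[0,0,0,0,0.75],[0,0,0,0,0.75]]' >/dev/null
python3 go.py .5865 .1645 .104 -.165
```

```text
t 5.2 tcp [0.5853 0.1641 0.1152] yline yaw -0.1651 down [-0.002 -0.    -1.   ] F [0.5 0.2 1. ] T [ 0.05  0.   -0.03] gap 0.746 gf 0.0 q7 -2.31
tool shift mm [ 1.2 -0.6 11.2]
roll -5.74522940146871e-05
```

```bash
python3 -m handwheel '[[1,-0.5,5.5,0,0.75],[0,0,5.5,0,0.75],[0,0,0,0,0.5],[0,0,0,0,0.2],[0,0,0,0,0.2],[0,0,0,0,0.2],[0,0,0,0,0.2],[0,0,0,0,0.2],[0,0,0,0,0.2],[0,0,0,0,0.2]]' 40 >/dev/null
python3 go.py
python3 -m handwheel '[[0,0,-2,0,0.2],[0,0,-2,0,0.2],[0,0,-2,0,0.2],[0,0,-2,0,0.2],[0,0,-2,0,0.2],[0,0,-1,0,0.2],[0,0,0,0,0.2],[0,0,0,0,0.2],[0,0,0,0,0.2],[0,0,0,0,0.2]]' >/dev/null
python3 go.py
```

```text
t 6.03 tcp [0.5874 0.1661 0.1062] yline yaw -0.1642 down [ 0.002  0.002 -1.   ] F [1.8 5.7 2. ] T [ 1.22 -0.27  0.  ] gap 0.36 gf 39.9 q7 -2.32
t 6.87 tcp [0.5867 0.1661 0.1166] yline yaw -0.164 down [ 0.     0.002 -1.   ] F [-0.3  5.5 -1. ] T [ 1.41 -0.06  0.04] gap 0.365 gf 40.1 q7 -2.31
```

```bash
python3 -m handwheel '[[0,-1.5,0,0,0.2],[-8,0,0,0,0.2],[-8,0,0,0,0.2],[-8,0,0,0,0.2],[-8,0,0,0,0.2],[0,0,0,0,0.2],[0,0,0,0,0.2],[0,0,0,0,0.2],[0,0,0,0,0.2],[0,0,0,0,0.2]]' >/dev/null
python3 go.py
python3 -m handwheel '[[-8,0,0,0,0.2],[-8,0,0,0,0.2],[-8,0,0,0,0.2],[-8,0,0,0,0.2],[-8,0,0,0,0.2],[-8,0,0,0,0.2],[-4,0,0,0,0.2],[0,0,0,0,0.2],[0,0,0,0,0.2],[0,0,0,0,0.2]]' >/dev/null
python3 go.py
```

```text
t 7.7 tcp [0.5551 0.1717 0.1161] yline yaw -0.1648 down [-0.001  0.    -1.   ] F [-1.3  4.8 -0.6] T [1.2  0.37 0.02] gap 0.36 gf 40.4 q7 -2.33
t 8.53 tcp [0.5047 0.1796 0.1164] yline yaw -0.1656 down [ 0. -0. -1.] F [-0.5 -0.9 -0.9] T [-0.01 -0.07  0.02] gap 0.365 gf 40.5 q7 -2.35
```

The stamp is free of the slot with about 1 N of weight on the tool and no side force. Now I'll raise it above the lips, move its far edge over its own tine ends, and lower it to touch.

```bash
python3 -m handwheel '[[0,0,-10,0,0.2],[0,0,-10,0,0.2],[0,0,-10,0,0.2],[0,0,-10,0,0.2],[0,0,-10,0,0.2],[0,0,0,0,0.2],[7,0,0,0,0.2],[6,0,0,0,0.2],[0,0,0,0,0.2],[0,0,0,0,0.2]]' 25 >/dev/null
python3 go.py
python3 -m handwheel '[[0,0,2,0,0.2],[0,0,2,0,0.2],[0,0,2,0,0.2],[0,0,2,0,0.2],[0,0,1,0,0.2],[0,0,0,0,0.2],[0,0,0,0,0.2],[0,0,0,0,0.2],[0,0,0,0,0.2],[0,0,0,0,0.2]]' 25 >/dev/null
python3 go.py
python3 -m handwheel '[[0,0,1,0,0.2],[0,0,0,0,0.2],[0,0,0,0,0.2],[0,0,0,0,0.2],[0,0,0,0,0.2],[0,0,0,0,0.2],[0,0,0,0,0.2],[0,0,0,0,0.2],[0,0,0,0,0.2],[0,0,0,0,0.2]]' 25 >/dev/null
python3 go.py
```

```text
t 9.37 tcp [0.5172 0.1774 0.1656] yline yaw -0.1657 down [-0.001  0.    -1.   ] F [ 0.8 -0.2 -0.8] T [-0.    0.02  0.02] gap 0.365 gf 40.4 q7 -2.32
t 10.2 tcp [0.5172 0.1777 0.1574] yline yaw -0.1653 down [ 0.  0. -1.] F [-0.1  1.  -0.8] T [0.   0.03 0.05] gap 0.361 gf 40.4 q7 -2.32
t 11.03 tcp [0.5171 0.1777 0.1563] yline yaw -0.1652 down [ 0. -0. -1.] F [-0.8  0.3 -1.1] T [-0.03 -0.02  0.04] gap 0.364 gf 40.5 q7 -2.32
```

```bash

python3 -m handwheel '[[0,0,1,0,0.3],[0,0,0,0,0.3],[0,0,0,0,0.3],[0,0,1,0,0.3],[0,0,0,0,0.3],[0,0,0,0,0.3],[-4.5,0,1.5,0,0.3],[-4.5,0,1.5,0,0.3],[0,0,0,0,0.3],[0,0,0,0,0.3]]' 25
python3 go.py
```

```text
time: 11.87
tool_pos: [0.5079, 0.179, 0.151]
tcp_rot: [3.13, -0.259, -0.001]
force: [0.1, -0.1, -1.8]
finger_gap: 0.364
grasp_force: 40.4
t 11.87 tcp [0.5079 0.179  0.151 ] yline yaw -0.165 down [-0.001 -0.    -1.   ] F [ 0.1 -0.1 -1.8] T [0.03 0.   0.03] gap 0.364 gf 40.4 q7 -2.33
```

```bash

python3 - <<'E'
from h import *
t=read_camera("top");s=read_camera("scene")
cv2.imwrite("pics/s2.png",s);cv2.imwrite("pics/t2.png",t)
a=cv2.resize(s[150:270,300:440],(700,600),interpolation=cv2.INTER_CUBIC)
G=get_obs()["tool_pos"]+[0,0,.0187]
for h,nm in((0,"G"),(-.0757,"face"),(-.0557,"foottop")):
    p=proj("scene",G+[0,0,h]);print(nm,p);q=((p-[300,150])*5).astype(int);cv2.circle(a,tuple(q),3,(255,0,0),-1)
cv2.imwrite("pics/c2.png",a)
E
```

```text
G [364.45185281 172.23382804]
face [359.04598956 194.76004708]
foottop [360.40698201 189.09080178]
```

View pics/c2.png

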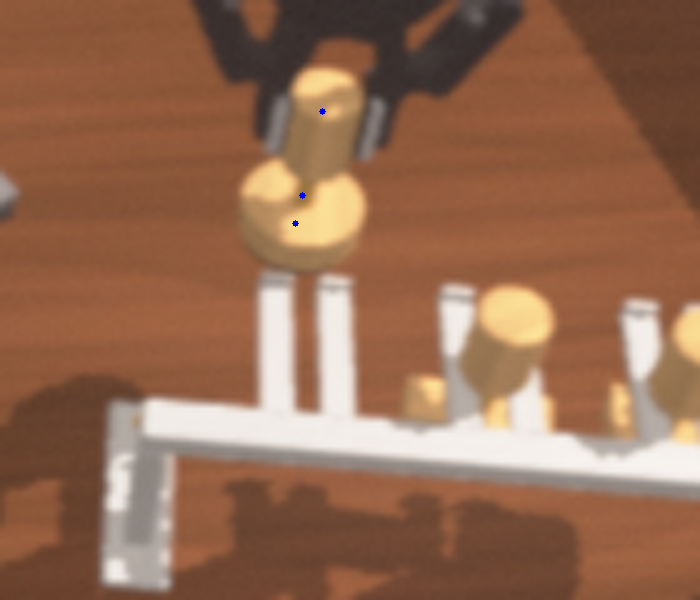

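The round stamp is held upright, its foot just clear of the tine ends at crop (277,278) and (335,280), so the overlap was too small. I'll locate the tine ends from this view.

```bash

python3 - <<'E'
from h import *
p=lambda X,Y:(300+X/5-.4,150+Y/5-.4)
a=plane("scene",p(276,273),.099);b=plane("scene",p(336,276),.099);print(a,b,(a+b)/2)
G=get_obs()["tool_pos"];u=np.array([np.cos(-.165),np.sin(-.165),0]);v=np.array([-u[1],u[0],0])
m=(a+b)/2;print("mouth ahead of axis",(m-G)@u,(m-G)@v, "top est",(np.array([.5393,.1721,.099])-G)@u,(np.array([.5393,.1721,.099])-G)@v)
E
python3 go.py
```

```text
[0.53856791 0.16282866 0.099     ] [0.54209345 0.18919988 0.099     ] [0.54033068 0.17601427 0.099     ]
mouth ahead of axis 0.03217214416309311 0.0023707698837458027 top est 0.03179839119039216 -0.0016596287725882761
t 11.97 tcp [0.5082 0.179  0.151 ] yline yaw -0.1653 down [-0.001 -0.    -1.   ] F [-0.1  0.1 -1.7] T [-0.07  0.   -0.05] gap 0.363 gf 40.4 q7 -2.33
```

```bash

python3 -m handwheel '[[0,0,-5,0,0.2],[0,0,-5,0,0.2],[6,0,0,0,0.2],[6,0,0,0,0.2],[0,0,1,0,0.2],[0,0,1,0,0.2],[0,0,1,0,0.2],[0,0,1,0,0.2],[0,0,1,0,0.2],[0,0,0,0,0.2]]' 20 >/dev/null
python3 go.py
python3 -m handwheel '[[0,0,1,0,0.2],[0,0,1,0,0.2],[0,0,0,0,0.2],[0,0,0,0,0.2],[0,0,0,0,0.2],[0,0,0,0,0.2],[0,0,0,0,0.2],[0,0,0,0,0.2],[0,0,0,0,0.2],[0,0,0,0,0.2]]' 20 >/dev/null
python3 go.py
```

```text
t 12.8 tcp [0.5198 0.1772 0.156 ] yline yaw -0.1651 down [-0. -0. -1.] F [ 0.7  0.1 -0.6] T [0.04 0.02 0.02] gap 0.365 gf 40.4 q7 -2.32
t 13.63 tcp [0.5202 0.1773 0.1548] yline yaw -0.1652 down [ 0.001 -0.    -1.   ] F [-3.3 -0.1  6.2] T [-0.22  0.57  0.01] gap 0.36 gf 40.8 q7 -2.32
```

```bash

python3 -m handwheel '[[-2.3,0,0.6,0,0.2],[-2.3,0,0.6,0,0.2],[-2.3,0,0.8,0,0.2],[-2.3,0,0.8,0,0.2],[-2.2,0,0.9,0,0.2],[-2.2,0,1,0,0.2],[-2.2,0,1,0,0.2],[-2.2,0,1.1,0,0.2],[0,0,0,0,0.2],[0,0,0,0,0.2]]' 20 >/dev/null
python3 go.py
python3 - <<'E'
from h import *
s=read_camera("scene")
a=cv2.resize(s[150:270,300:440],(700,600),interpolation=cv2.INTER_CUBIC)
cv2.imwrite("pics/c3.png",a)
E
```

```text
t 14.47 tcp [0.5036 0.1804 0.1486] yline yaw -0.1653 down [ 0.003  0.    -1.   ] F [1.3 0.6 6.3] T [-0.1  -0.48 -0.07] gap 0.361 gf 41.6 q7 -2.33
```

View pics/c3.png

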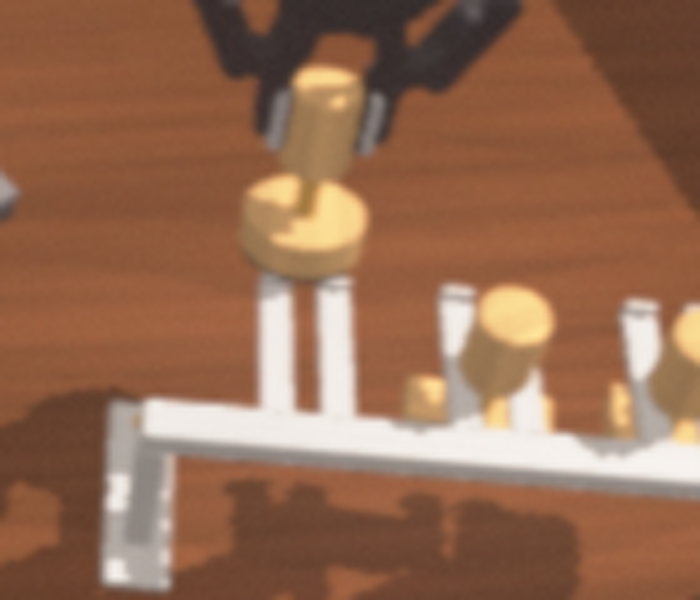

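The stamp is tilting as planned: the foot, at crop (305,225), is swinging toward the tines while its edge rests on the lips. I'll do the second half of the arc.

```bash

python3 -m handwheel '[[-2,0,1.2,0,0.2],[-2,0,1.3,0,0.2],[-2,0,1.3,0,0.2],[-2,0,1.4,0,0.2],[-2,0,1.5,0,0.2],[-2,0,1.5,0,0.2],[-1.8,0,1.6,0,0.2],[-1.8,0,1.6,0,0.2],[0,0,0,0,0.2],[0,0,0,0,0.2]]' 20 >/dev/null
python3 go.py
python3 - <<'E'
from h import *
s=read_camera("scene");cv2.imwrite("pics/s4.png",s)
a=cv2.resize(s[150:270,300:440],(700,600),interpolation=cv2.INTER_CUBIC)
cv2.imwrite("pics/c4.png",a)
E
```

```text
t 15.35 tcp [0.4877 0.1831 0.137 ] yline yaw -0.165 down [ 0.002  0.    -1.   ] F [-0.9  0.4  6.1] T [-0.11 -0.11 -0.01] gap 0.361 gf 43.0 q7 -2.34
```

View pics/c4.png

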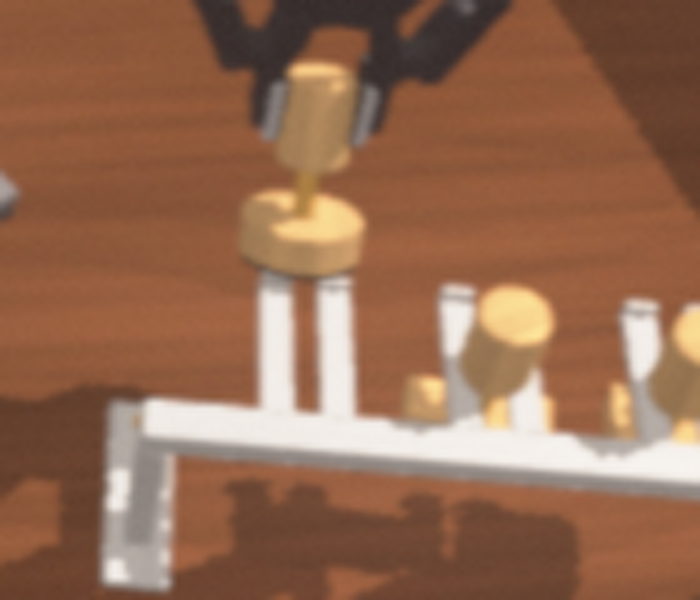

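```bash
cat > tilt.py <<'E'
from h import *
def pts(G,yaw,th,H):
    u=np.array([np.cos(yaw),np.sin(yaw),0]);n=-u*np.sin(th)+np.array([0,0,np.cos(th)]);e=u*np.cos(th)+np.array([0,0,np.sin(th)])
    v=np.array([-u[1],u[0],0]);ax=lambda h:G+(h-H)*n
    return dict(knobtop=ax(.088),knobbot=ax(.046),neckbase=ax(.02)+.005*e,rimL=ax(.02)-.027*v,rimR=ax(.02)+.027*v,rimTop=ax(.02)-.027*e,rimFront=ax(.02)+.027*e,faceFront=ax(0)+.027*e,face=ax(0))
E
python3 - <<'E'
from tilt import *
G=get_obs()["tool_pos"]+[0,0,.0187]
for th in(.3,.4,.47,.54):
    print(th,{k:tuple(((proj("scene",X)-[300,150]+.4)*5).round().astype(int)) for k,X in pts(G,-.165,th,.0752).items()})
E
```

```text
0.3 {'knobtop': (np.int64(323), np.int64(75)), 'knobbot': (np.int64(310), np.int64(157)), 'neckbase': (np.int64(302), np.int64(212)), 'rimL': (np.int64(242), np.int64(201)), 'rimR': (np.int64(361), np.int64(210)), 'rimTop': (np.int64(298), np.int64(175)), 'rimFront': (np.int64(306), np.int64(238)), 'faceFront': (np.int64(299), np.int64(275)), 'face': (np.int64(295), np.int64(242))}
0.4 {'knobtop': (np.int64(323), np.int64(73)), 'knobbot': (np.int64(310), np.int64(160)), 'neckbase': (np.int64(303), np.int64(217)), 'rimL': (np.int64(243), np.int64(207)), 'rimR': (np.int64(363), np.int64(216)), 'rimTop': (np.int64(298), np.int64(185)), 'rimFront': (np.int64(308), np.int64(239)), 'faceFront': (np.int64(302), np.int64(279)), 'face': (np.int64(297), np.int64(251))}
0.47 {'knobtop': (np.int64(323), np.int64(73)), 'knobbot': (np.int64(311), np.int64(162)), 'neckbase': (np.int64(304), np.int64(220)), 'rimL': (np.int64(243), np.int64(211)), 'rimR': (np.int64(364), np.int64(220)), 'rimTop': (np.int64(298), np.int64(193)), 'rimFront': (np.int64(309), np.int64(239)), 'faceFront': (np.int64(303), np.int64(281)), 'face': (np.int64(298), np.int64(256))}
0.54 {'knobtop': (np.int64(323), np.int64(72)), 'knobbot': (np.int64(311), np.int64(163)), 'neckbase': (np.int64(305), np.int64(222)), 'rimL': (np.int64(244), np.int64(214)), 'rimR': (np.int64(365), np.int64(223)), 'rimTop': (np.int64(298), np.int64(199)), 'rimFront': (np.int64(310), np.int64(239)), 'faceFront': (np.int64(305), np.int64(281)), 'face': (np.int64(299), np.int64(260))}
```

```bash
python3 - <<'E'
from tilt import *
from scipy.spatial import cKDTree
s=cv2.imread("pics/s4.png")
for c in(352,354,356,358,365,367,369):print(c,s[183:208,c].tolist().__len__(),[int(v) for v in s[183:208,c,2]],)
# predicted rim top/front rows at these columns for theta
G=get_obs()["tool_pos"]+[0,0,.0187];yaw=-.165
u=np.array([np.cos(yaw),np.sin(yaw),0]);v=np.array([-u[1],u[0],0])
for th in(.3,.4,.47,.54):
    n=-u*np.sin(th)+np.array([0,0,np.cos(th)]);e=u*np.cos(th)+np.array([0,0,np.sin(th)])
    E=np.array([proj("scene",G+(.02-.0752)*n+.027*(np.cos(a)*e+np.sin(a)*v)) for a in np.linspace(0,2*np.pi,720)])
    B=np.array([proj("scene",G+(0-.0752)*n+.027*(np.cos(a)*e+np.sin(a)*v)) for a in np.linspace(0,2*np.pi,720)])
    print(th,[(c,*[round(f(E[abs(E[:,0]-c)<.4][:,1]),1) for f in(np.min,np.max)],round(B[abs(B[:,0]-c)<.4][:,1].max(),1)) for c in(352,356,358,365,369)])
E
```

```text
352 25 [140, 139, 138, 138, 146, 181, 221, 193, 171, 171, 171, 170, 167, 165, 161, 160, 161, 161, 161, 148, 118, 131, 149, 153, 170]
354 25 [140, 139, 136, 139, 158, 209, 233, 209, 180, 174, 176, 188, 208, 193, 175, 169, 170, 169, 171, 167, 148, 128, 146, 156, 177]
356 25 [143, 138, 137, 139, 161, 213, 242, 243, 226, 192, 184, 211, 241, 240, 216, 184, 174, 174, 175, 174, 164, 134, 130, 149, 170]
358 25 [151, 142, 141, 145, 158, 195, 226, 229, 217, 188, 201, 238, 247, 246, 233, 192, 171, 170, 170, 170, 165, 144, 118, 141, 155]
365 25 [170, 154, 141, 141, 144, 166, 221, 246, 249, 250, 250, 249, 250, 249, 245, 222, 197, 194, 193, 195, 193, 177, 151, 190, 186]
367 25 [181, 153, 138, 140, 144, 146, 178, 232, 246, 248, 248, 248, 248, 247, 240, 216, 198, 198, 196, 197, 190, 163, 169, 208, 190]
369 25 [153, 138, 137, 142, 142, 144, 152, 186, 229, 244, 247, 247, 246, 243, 229, 211, 203, 203, 204, 199, 172, 141, 176, 206, 184]
0.3 [(352, np.float64(185.2), np.float64(195.0), np.float64(202.9)), (356, np.float64(184.5), np.float64(196.5), np.float64(204.2)), (358, np.float64(184.5), np.float64(
[... 432 characters left out ...]
4(189.3), np.float64(196.8), np.float64(204.1))]
0.47 [(352, np.float64(188.5), np.float64(195.4), np.float64(204.0)), (356, np.float64(188.0), np.float64(196.7), np.float64(205.2)), (358, np.float64(188.0), np.float64(197.1), np.float64(205.5)), (365, np.float64(189.0), np.float64(197.5), np.float64(205.7)), (369, np.float64(190.4), np.float64(197.0), np.float64(204.8))]
0.54 [(352, np.float64(189.7), np.float64(195.4), np.float64(204.2)), (356, np.float64(189.4), np.float64(196.5), np.float64(205.3)), (358, np.float64(189.4), np.float64(196.9), np.float64(205.6)), (365, np.float64(190.2), np.float64(197.4), np.float64(205.9)), (369, np.float64(191.4), np.float64(197.1), np.float64(205.3))]
```

Measured tilt is about 0.43 against the 0.47 needed. I'll add a small extra arc, firm the grip, lift off and re-measure.

```bash

python3 -m handwheel '[[-1.2,0,1.1,0,0.2],[-1.2,0,1.1,0,0.2],[0,0,0,0,0.2],[0,0,0,0,0.1],[0,0,0,0,0.1],[0,0,0,0,0.1],[0,0,-10,0,0.1],[0,0,-15,0,0.1],[0,0,-15,0,0.1],[0,0,-5,0,0.1]]' 70 >/dev/null
python3 -m handwheel '[[-10,0,-5,0,0.1],[-10,0,-5,0,0.1],[-10,0,-10,0,0.1],[-10,0,-10,0,0.1],[-10,0,-10,0,0.1],[-10,0,-10,0,0.1],[0,0,0,0,0.1],[0,0,0,0,0.1],[0,0,0,0,0.1],[0,0,0,0,0.1]]' 70 >/dev/null
python3 go.py 
cat > ell.py <<'E'
from tilt import *
s=read_camera("scene");import sys;cv2.imwrite(sys.argv[1],s)
yaw=float(sys.argv[2]);H=.0752;G=get_obs()["tool_pos"]+[0,0,.0187]
u=np.array([np.cos(yaw),np.sin(yaw),0]);v=np.array([-u[1],u[0],0])
cen=proj("scene",pts(G,yaw,.45,H)["neckbase"]);cols=[int(round(cen[0]+d)) for d in(-8,-6,-4,4,6,8)]
r0=int(cen[1])-16
for c in cols:print(c,r0,[int(x) for x in s[r0:r0+30,c,2]])
for th in(.4,.47,.54):
    n=-u*np.sin(th)+np.array([0,0,np.cos(th)]);e=u*np.cos(th)+np.array([0,0,np.sin(th)])
    E,B=[np.array([proj("scene",G+(h-H)*n+.027*(np.cos(a)*e+np.sin(a)*v)) for a in np.linspace(0,2*np.pi,720)]) for h in(.02,0)]
    print(th,[(c,*[float(round(f(E[abs(E[:,0]-c)<.4][:,1]),1)) for f in(np.min,np.max)],float(round(B[abs(B[:,0]-c)<.4][:,1].max(),1))) for c in cols])
E
python3 ell.py pics/s5.png -.165; python3 go.py .471 -.191 .28 -.1
```

```text
t 17.07 tcp [0.4256 0.1925 0.2281] yline yaw -0.1658 down [-0.001 -0.    -1.   ] F [ 0.9 -0.2 -0.5] T [0.03 0.02 0.  ] gap 0.356 gf 69.3 q7 -2.27
358 128 [138, 139, 141, 144, 145, 146, 145, 144, 142, 143, 146, 150, 162, 176, 174, 172, 172, 170, 166, 162, 164, 163, 163, 164, 163, 152, 119, 114, 135, 144]
360 128 [145, 149, 151, 149, 146, 147, 146, 144, 141, 142, 147, 154, 191, 226, 207, 182, 187, 216, 216, 188, 173, 171, 173, 173, 172, 169, 148, 112, 125, 140]
362 128 [160, 161, 162, 159, 153, 146, 145, 141, 142, 142, 145, 153, 193, 235, 236, 204, 204, 240, 242, 218, 183, 174, 173, 172, 172, 171, 158, 118, 116, 134]
370 128 [170, 170, 170, 169, 169, 162, 151, 144, 143, 144, 144, 146, 159, 209, 243, 249, 249, 249, 248, 243, 215, 191, 188, 189, 191, 191, 183, 148, 117, 131]
372 128 [163, 166, 171, 184, 189, 169, 149, 142, 140, 144, 144, 144, 146, 179, 233, 247, 248, 248, 247, 241, 217, 199, 197, 197, 196, 197, 184, 142, 119, 132]
374 128 [177, 193, 196, 196, 184, 161, 145, 141, 141, 144, 143, 142, 144, 156, 201, 239, 247, 247, 245, 235, 212, 199, 197, 199, 199, 198, 183, 134, 124, 135]
0.4 [(358, 139.1, 146.0, 155.1), (360, 138.9, 146.6, 155.6), (362, 138.8, 147.0, 156.0), (370, 139.7, 147.6, 156.3), (372, 140.2, 147.5, 156.1), (374, 140.8, 147.2, 155.6)]
0.47 [(358, 140.3, 145.9, 155.1), (360, 140.2, 146.4, 155.6), (362, 140.2, 146.8, 156.0), (370, 140.9, 147.4, 156.4), (372, 141.4, 147.4, 156.3), (374, 141.9, 147.2, 155.9)]
0.54 [(358, 141.5, 145.6, 155.1), (360, 141.4, 146.0, 155.5), (362, 141.4, 146.4, 155.8), (370, 142.1, 147.0, 156.3), (372, 142.4, 147.0, 156.2), (374, 142.9, 146.9, 156.0)]
t 17.12 tcp [0.4255 0.1926 0.2281] yline yaw -0.1657 down [-0.001  0.    -1.   ] F [ 0.1  0.5 -0.6] T [ 0.01 -0.02 -0.03] gap 0.356 gf 69.3 q7 -2.27
tool shift mm [108.1 370.9 -52. ]
roll -0.06565058380093589
```

```bash

python3 -m handwheel '[[0,0,-13,-0.033,0.1],[0,0,-13,-0.033,0.1],[0,0,-13,0,0.1],[0,0,-13,0,0.1],[5,18,0,0,0.1],[5,18,0,0,0.1],[5,18,0,0,0.1],[5,18,0,0,0.1],[5,18,0,0,0.1],[5,18,0,0,0.1]]' 70 >/dev/null
python3 -m handwheel '[[5,18,0,0,0.1],[5,18,0,0,0.1],[5,18,0,0,0.1],[5,18,0,0,0.1],[5,18,0,0,0.1],[5,18,0,0,0.1],[5,18,0,0,0.1],[5,18,0,0,0.1],[0,0,0,0,0.1],[0,0,0,0,0.1]]' 70 >/dev/null
python3 go.py .4705 -.1907 .2405 -.1
```

```text
t 18.78 tcp [ 0.4701 -0.0657  0.2801] yline yaw -0.1014 down [-0.001  0.001 -1.   ] F [-0.7  0.3 -1.2] T [-0.02 -0.01 -0.04] gap 0.353 gf 69.4 q7 -1.62
tool shift mm [ 13.1 124.4  39.5]
roll -0.0013532443817517448
```

```bash

python3 -m handwheel '[[1.6,15.5,0,0,0.1],[1.6,15.5,0,0,0.1],[1.6,15.5,0,0,0.1],[1.6,15.5,0,0,0.1],[1.6,15.5,0,0,0.1],[1.6,15.5,0,0,0.1],[1.6,15.5,0,0,0.1],[1.6,15.5,0,0,0.1],[0,0,0,0,0.1],[0,0,0,0,0.1]]' 70 >/dev/null
python3 -m handwheel '[[0,0,6,0,0.1],[0,0,6,0,0.1],[0,0,6,0,0.1],[0,0,6,0,0.1],[0,0,6,0,0.1],[0,0,6,0,0.1],[0,0,3.5,0,0.1],[0,0,0,0,0.1],[0,0,0,0,0.1],[0,0,0,0,0.1]]' 70 >/dev/null
python3 go.py .4705 -.1907 .2405 -.1
python3 ell.py pics/s6.png -.1
python3 - <<'E'
import cv2,numpy as np
from cell import read_camera
s=cv2.imread("pics/s6.png");t=read_camera("top")
a=cv2.resize(s[100:280,100:300],(500,450),interpolation=cv2.INTER_CUBIC)
b=cv2.resize(t[120:320,280:410],(292,450),interpolation=cv2.INTER_CUBIC)
cv2.imwrite("pics/c6.png",np.hstack([a,b]))
E
```

```text
t 20.45 tcp [ 0.4707 -0.1894  0.2417] yline yaw -0.0992 down [ 0. -0. -1.] F [-0.2 -0.6 -1.5] T [ 0.02  0.01 -0.09] gap 0.355 gf 69.4 q7 -1.41
tool shift mm [-0.1  1.3  1.2]
roll 0.0007760576386907359
179 147 [164, 163, 161, 161, 156, 150, 144, 144, 144, 146, 147, 146, 147, 152, 164, 169, 173, 198, 238, 245, 237, 199, 176, 171, 172, 172, 173, 166, 139, 108]
181 147 [169, 169, 166, 166, 164, 154, 146, 145, 143, 144, 146, 146, 158, 184, 178, 175, 178, 206, 240, 246, 241, 204, 172, 167, 167, 169, 169, 167, 152, 109]
183 147 [174, 173, 174, 173, 172, 167, 160, 157, 155, 153, 152, 155, 170, 193, 197, 184, 198, 235, 245, 246, 241, 212, 175, 167, 166, 166, 165, 166, 154, 113]
191 147 [202, 215, 217, 215, 198, 167, 146, 144, 146, 149, 148, 158, 205, 241, 247, 248, 249, 249, 248, 246, 237, 215, 202, 200, 201, 202, 202, 197, 175, 123]
193 147 [145, 157, 175, 181, 162, 149, 144, 144, 147, 148, 147, 154, 196, 242, 249, 249, 249, 248, 247, 243, 228, 210, 202, 200, 203, 201, 201, 190, 146, 114]
195 147 [137, 139, 148, 153, 151, 147, 143, 145, 149, 148, 146, 147, 181, 236, 247, 248, 247, 246, 245, 239, 221, 212, 210, 209, 209, 208, 201, 173, 125, 123]
0.4 [(179, 158.9, 167.2, 176.0), (181, 158.4, 167.5, 176.4), (183, 157.9, 167.7, 176.7), (191, 157.4, 167.3, 176.5), (193, 157.5, 166.9, 176.2), (195, 157.8, 166.4, 175.7)]
0.47 [(179, 160.0, 167.2, 176.4), (181, 159.6, 167.4, 176.7), (183, 159.3, 167.5, 176.9), (191, 158.9, 167.1, 176.7), (193, 159.0, 166.8, 176.3), (195, 159.3, 166.3, 175.9)]
0.54 [(179, 161.1, 167.0, 176.6), (181, 160.7, 167.2, 176.8), (183, 160.5, 167.2, 176.9), (191, 160.3, 166.9, 176.6), (193, 160.4, 166.6, 176.4), (195, 160.7, 166.2, 175.9)]
```

View pics/c6.png

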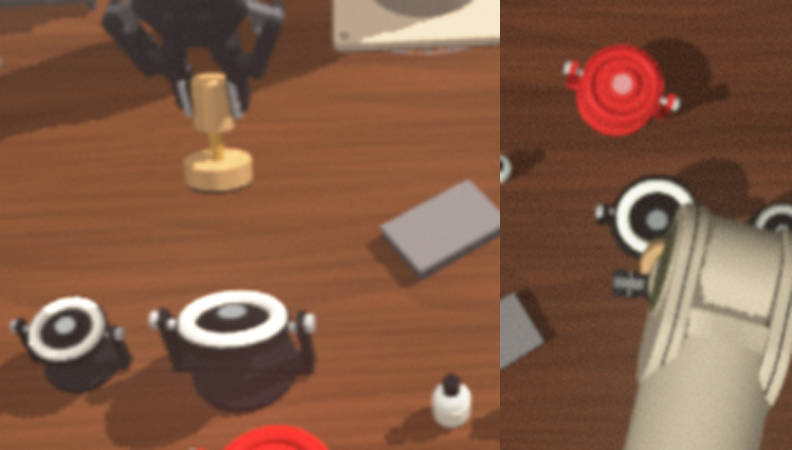

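The stamp is held in front of the large black webcam. Its foot is at crop (218,170), leaning toward the robot, and the measured tilt is about 0.455 against 0.47. The bottle, tin and webcam are in place. I'll make a small final correction, then wait for it to be still.

```bash

python3 -m handwheel '[[0,1.2,1,0,0.1],[0,0,0,0,0.1],[0,0,0,0,0.1],[0,0,0,0,0.1],[0,0,0,0,0.1],[0,0,0,0,0.1],[0,0,0,0,0.1],[0,0,0,0,0.1],[0,0,0,0,0.1],[0,0,0,0,0.1]]' 70 >/dev/null
python3 go.py .4705 -.1907 .2405 -.1; python3 -c "
from cell import *
print(abs(get_obs()['joint_vel']).max());print(sign_off())"
```

```text
t 21.38 tcp [ 0.4704 -0.1905  0.2404] yline yaw -0.0992 down [ 0. -0. -1.] F [-0.6  0.5 -0.9] T [-0.01  0.02 -0.03] gap 0.358 gf 69.4 q7 -1.41
tool shift mm [ 0.1  0.2 -0.1]
roll 0.0008434277402663837
0.0023512413319035108
the job is handed in; nothing more can be done
None
```

Job handed in at 21.4 s: the round stamp is held still in the gripper, its face centred about 12 cm in front of the large black webcam and within about 1° of square by my measurement (verdict not shown), with nothing else seen to be moved.

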